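Lay up the service caddy

ROBOT

A 6-joint arm with a two-finger parallel gripper is mounted at the origin on a cart in front of the work surface, level with it; the furniture and walls round the work are solid. World frame = base frame: x ahead of the robot, y to its left, z up, the work surface at z = 0. Lengths are in m, angles in rad, forces in N, time in s.
With the tool pointing down it reaches from about 0.275 to 0.775 m from the base axis. Payload 14.6 kg.
Tool frame: the origin (TCP) lies on the centre line of the jaws, within the pads' length; the fingertips stand 8 mm ahead of it and the grasp point (between the pads) lies 11 mm behind it; z points along the fingers, y is the line along which they close (so a half turn about z gives the same grasp; the last joint's range is limited). The gripper opens to 85 mm and grips with 20 to 120 N. Pads are 22 mm wide; open, the fingers measure 114 mm over their backs; the gripper's body (76 mm by 85 mm) begins 54 mm behind the grasp point. The pads swing forward as they close: fully open they stand 13 mm farther back than shut.
Start: joints at [-1.414, 0.263, -0.048, 1.259, 0, 1.415], TCP at [0.161, -0.5, 0.239] pointing down, gripper open.
Joint ranges: [-2.65, 2.65], [-0.89, 1.7], [-1.18, 1.37], [-2.13, 2.11], [-1.35, 1.29], [-3.14, 3.14]. Speed limits (rad/s): [1.89, 1.89, 2.57, 2.79, 3.14, 3.14].

INTERFACE

Orientations are given as a unit quaternion [x, y, z, w].
In Python, from bench import env, effector, read_camera, ticket, sensors gives the robot as it stands. Calls block until the motion is done:
- env.goto(position, orientation): joint-space move of the TCP to a pose.
- env.move_l(position, rotation=None, vel=0.15): straight line of the TCP; rotation=None keeps the orientation; vel is the mean speed in m/s.
- env.movej(angles): joint-space move.
- effector.set_gripper(opening): opening from 0.0 (shut) to 1.0 (fully open); the grip force is fixed at half the most; returns when the fingers have stopped.
- env.dwell(seconds).
- env.solve_ik(position, orientation): joint angles nearest the present ones, or None.
- read_camera(name): name is "scene" or "top" or "wrist"; returns a dict with "frame" (400x640x3 uint8, red, green, blue), "fx", "fy", "cx", "cy" (pixels), "rvec" (rotation vector, rad) and "tvec" (3), from world to camera coordinates, as OpenCV has them. Camera axes: x right, y down, z forward; pixel columns grow to the right and rows downward; lengths in m; the calibration is good to about 2 mm. A picture is of the moment at which its call begins. There is no depth.
A pose or a line that the arm cannot do raises env.MotionError and nothing moves.
- ticket.sign_off(): hands the job in; it is judged then, once.
Readings, each from a call of its own:
- sensors.current_time(): time.
- sensors.current_q(): joint angles.
- sensors.current_joint_velocities(): joint speeds.
- sensors.current_joint_efforts(): joint torques, N m.
- sensors.current_tcp_pos(): TCP position.
- sensors.current_tcp_rot(): TCP orientation.
- sensors.current_ft_force(): force on the tool from outside, world axes, zero at the start.
- sensors.current_torque(): the same for the moment, N m.
- sensors.current_grip_width(): opening from 0.0 (shut) to 1.0 (fully open).
- sensors.current_gripper_force(): force on a finger pad.
Only numpy, scipy, OpenCV 4.12 (cv2) and the standard library are available. Lean on these libraries where they do the work, as an engineer would, in place of code of your own. Each camera call takes 0.05 s, during which the arm holds its last target. There are 200 camera calls.

TASK

Lay up the wooden service caddy for a table: stand the glass sugar dispenser in the big round well, the slim salt and pepper shakers in the two small round wells, one in each, either way round, and the two milk portions in the shallow pockets, one in each, foil up. Everything stands upright, fully down in its place; keep the sugar dispenser upright all the way so that no sugar runs out. The lidded sugar bowl and the squat steel cocoa shaker belong to the bar: leave them standing where they are.

Things in the scene. Friction and masses are not known exactly. Their poses are not given: they have to be found in the camera images.
- insert_one_well: Grey insert fixed in the light wooden tray (the caddy), 132 (x) x 93 (y) x 26 mm high. Three equal ones stand side by side along y, 94 mm apart, in varying order, same small yaw; tray walls 3 mm lower. Origin: centre of underside, 5 mm above the worktop; z up. This one: one round well, 82 mm across, at the centre; its floor 6 mm above the origin.
- insert_two_wells: Grey insert fixed in the light wooden tray (the caddy), 132 (x) x 93 (y) x 26 mm high. Three equal ones stand side by side along y, 94 mm apart, in varying order, same small yaw; tray walls 3 mm lower. Origin: centre of underside, 5 mm above the worktop; z up. This one: two round wells, 56 mm across, centred at x = -32.5 and +32.5 mm, y = 0; floors 6 mm above the origin.
- insert_two_trays: Grey insert fixed in the light wooden tray (the caddy), 132 (x) x 93 (y) x 26 mm high. Three equal ones stand side by side along y, 94 mm apart, in varying order, same small yaw; tray walls 3 mm lower. Origin: centre of underside, 5 mm above the worktop; z up. This one: two shallow pockets, 58 (x) x 80 (y) mm, centred at x = -32.5 and +32.5 mm, y = 0; floors 18 mm above the origin.
- shaker_a_mid (a point): Slim clear table shaker, filled, with a domed steel top with holes, round, 44 mm across and 90 mm high; the body is 44 mm wide up to about 70 mm, then a dome 34 mm wide. Stands upright. This point: its centre, 45 mm above its foot, on its axis; z up. 0.07 to 0.14 kg. Salt and pepper shaker look nearly alike; either may go in either well.
- shaker_b_mid (a point): Slim clear table shaker, filled, with a domed steel top with holes, round, 44 mm across and 90 mm high; the body is 44 mm wide up to about 70 mm, then a dome 34 mm wide. Stands upright. This point: its centre, 45 mm above its foot, on its axis; z up. 0.07 to 0.14 kg. Salt and pepper shaker look nearly alike; either may go in either well.
- dispenser_mid (a point): Tall glass sugar dispenser with a steel pouring top and a small flap, part filled with white sugar, round, 137 mm high, upright: glass 68 mm across, steel top 64 mm across from 97 to 135 mm up (grip it there: gripped lower, the palm of a short-fingered gripper would bear on the top). This point: its centre, 68.5 mm above its foot, on its axis; z up. 0.34 to 0.55 kg.
- milk_a_mid (a point): Milk portion: small white round plastic cup, 39 mm across at the top rim, tapering downwards, 19 mm high, closed with a gold foil whose thin tab sticks out to 28 mm from the centre along its -x; the foil is on top. This point: the centre of the round cup, 9.5 mm above its foot; z up. 14 g. The two milk portions are alike.
- milk_b_mid (a point): Milk portion: small white round plastic cup, 39 mm across at the top rim, tapering downwards, 19 mm high, closed with a gold foil whose thin tab sticks out to 28 mm from the centre along its -x; the foil is on top. This point: the centre of the round cup, 9.5 mm above its foot; z up. 14 g. The two milk portions are alike.
- bowl_mid (a point): White porcelain sugar bowl with a knobbed lid (lid and bowl are one piece here), round, 67 mm across, 74 mm high: it stays where it is. This point: its centre, 37 mm above its foot; z up.
- cocoa_mid (a point): Squat all-metal cocoa shaker with a flat sieve top, round, 58 mm across the top, 74 mm high: it stays where it is. This point: its centre, 37 mm above its foot; z up.
There are look-alikes about, which are no part of the job. Leave any green, orange or pink look-alike of the part that bears milk_a_mid alone.

How it is judged:
At the end, for the whole second after the job is handed in: Dispenser (within 11 mm) and a shaker in each small well (10 mm) centred on their wells; a milk portion in each pocket (13 mm in x, 23 mm in y); all on the floors (4 mm), upright (0.15 rad), at rest. Sugar bowl and cocoa shaker upright, moved under 30 mm. Dispenser never tipped over 0.5 rad ((((x of shaker_a_mid in the frame of insert_two_wells between 0.0225 and 0.0425 m and y of shaker_a_mid in the frame of insert_two_wells between -0.01 and 0.01 m and z of shaker_a_mid in the frame of insert_two_wells between 0.047 and 0.055 m) and (x of shaker_b_mid in the frame of insert_two_wells between -0.0425 and -0.0225 m and y of shaker_b_mid in the frame of insert_two_wells between -0.01 and 0.01 m and z of shaker_b_mid in the frame of insert_two_wells between 0.047 and 0.055 m)) or ((x of shaker_a_mid in the frame of insert_two_wells between -0.0425 and -0.0225 m and y of shaker_a_mid in the frame of insert_two_wells between -0.01 and 0.01 m and z of shaker_a_mid in the frame of insert_two_wells between 0.047 and 0.055 m) and (x of shaker_b_mid in the frame of insert_two_wells between 0.0225 and 0.0425 m and y of shaker_b_mid in the frame of insert_two_wells between -0.01 and 0.01 m and z of shaker_b_mid in the frame of insert_two_wells between 0.047 and 0.055 m))) and (((x of milk_a_mid in the frame of insert_two_trays between 0.0195 and 0.0455 m and y of milk_a_mid in the frame of insert_two_trays between -0.023 and 0.023 m and z of milk_a_mid in the frame of insert_two_trays between 0.0235 and 0.0315 m) and (x of milk_b_mid in the frame of insert_two_trays between -0.0455 and -0.0195 m and y of milk_b_mid in the frame of insert_two_trays between -0.023 and 0.023 m and z of milk_b_mid in the frame of insert_two_trays between 0.0235 and 0.0315 m)) or ((x of milk_a_mid in the frame of insert_two_trays between -0.0455 and -0.0195 m and y of milk_a_mid in the frame of insert_two_trays between -0.023 and 0.023 m and z of milk_a_mid in the frame of insert_two_trays between 0.0235 and 0.0315 m) and (x of milk_b_mid in the frame of insert_two_trays between 0.0195 and 0.0455 m and y of milk_b_mid in the frame of insert_two_trays between -0.023 and 0.023 m and z of milk_b_mid in the frame of insert_two_trays between 0.0235 and 0.0315 m))) and x of dispenser_mid in the frame of insert_one_well between -0.011 and 0.011 m and y of dispenser_mid in the frame of insert_one_well between -0.011 and 0.011 m and z of dispenser_mid in the frame of insert_one_well between 0.0705 and 0.0785 m and angle between each of shaker_a_mid, shaker_b_mid, dispenser_mid, milk_a_mid, milk_b_mid, bowl_mid, cocoa_mid's own z axis and vertical below 0.15 rad and linear speed of each of shaker_a, shaker_b, dispenser, milk_a, milk_b, bowl, cocoa below 0.02 m/s and distance of each of bowl_mid, cocoa_mid from where it was at the start of the episode below 0.03 m); the robot touches nothing.
It fails at once if the sugar dispenser is tipped by more than 0.5 rad (angle between dispenser_mid's own z axis and vertical above 0.5 rad).
It also fails if it takes over 134 s, if anything falls off the work surface, if the arm or the gripper's body presses on something with over 40 N, if the wrist force passes 120 N, or if a joint passes its speed limit or range.

## Working session

There is one attempt and no reset: what is moved stays moved. The work goes in short steps, each a Python script; the robot and the scene stay as the last script left them, time stands still between calls to the robot, and variables do not carry over. Pictures are saved under pics/ and viewed, at most 14 in all, crops included, and the job is handed in when it is done.

```bash
mkdir -p pics; ls
cat > h.py <<'E'
import numpy as np, cv2
from bench import env, effector, read_camera, ticket, sensors
def ray(c,u,v,z):
    R=cv2.Rodrigues(np.array(c["rvec"],float))[0]; t=np.array(c["tvec"],float).ravel()
    o=-R.T@t; d=R.T@np.array([(u-c["cx"])/c["fx"],(v-c["cy"])/c["fy"],1])
    return o+d*(z-o[2])/d[2]
def save(c,n): cv2.imwrite(n,cv2.cvtColor(c["frame"],cv2.COLOR_RGB2BGR))
def proj(c,P): return cv2.projectPoints(np.array(P,float).reshape(-1,3),np.array(c["rvec"],float),np.array(c["tvec"],float),np.array([[c["fx"],0,c["cx"]],[0,c["fy"],c["cy"]],[0,0,1.]]),None)[0].reshape(-1,2)
E
python3 - <<'E'
from h import *
import pickle
for n in("top","scene"):
    c=read_camera(n); save(c,f"pics/{n}0.png"); pickle.dump(c,open(n+".pkl","wb"))
    R=cv2.Rodrigues(np.array(c["rvec"],float))[0]; print(n,-R.T@np.array(c["tvec"]).ravel(),c["fx"],R[2])
E
```

```text
pics
top [0.31589603 0.02316274 1.2435478 ] 437.969799571488 [ 0.13298903 -0.01511462 -0.99100225]
scene [-0.32098233 -1.13626052  0.69388628] 500.36759493448204 [ 0.51839732  0.75238448 -0.40642565]
```

View pics/top0.png

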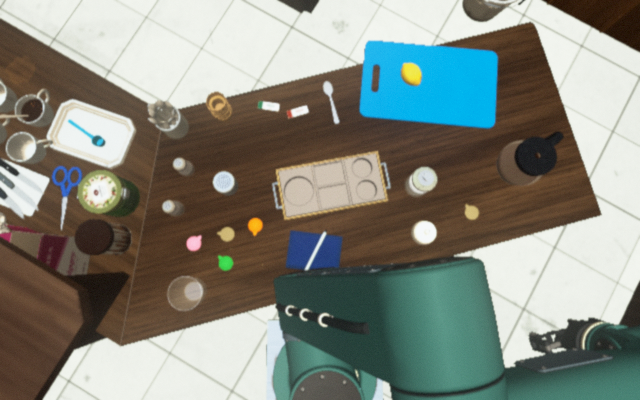

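View pics/scene0.png

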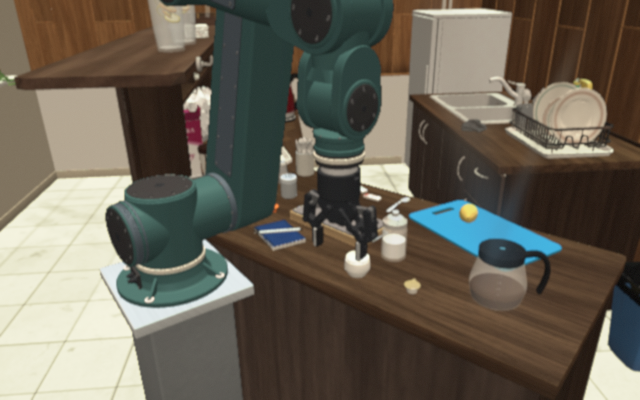

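The top view shows the caddy at (332,184). From +y to -y its inserts are one well, two trays and two wells.
- **Dispenser:** (421,181), with the bowl (424,232) and cocoa (223,181) as possible confusions.
- **Shakers:** (182,166) and (173,208). The glass (185,293) and the tumbler (168,118) are not shakers.
- **Milk:** gold (227,234) and (471,212). Pink (194,243), green (226,263) and orange (255,226) are look-alikes.

I'll check these in a close crop.

Run:
```python
import pickle; from h import *
c=pickle.load(open("top.pkl","rb")); f=cv2.cvtColor(c["frame"],cv2.COLOR_RGB2BGR)
a=cv2.resize(f[145:275,155:275],None,fx=3.3,fy=3.3,interpolation=3)
b=cv2.resize(f[145:275,265:385+0],None,fx=3.3,fy=3.3,interpolation=3)
cv2.imwrite("pics/c1.png",cv2.hconcat([a,b])); 
cv2.imwrite("pics/c2.png",cv2.resize(f[140:250,380:500],None,fx=5,fy=5,interpolation=3))
```

```text
(no output)
```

View pics/c1.png

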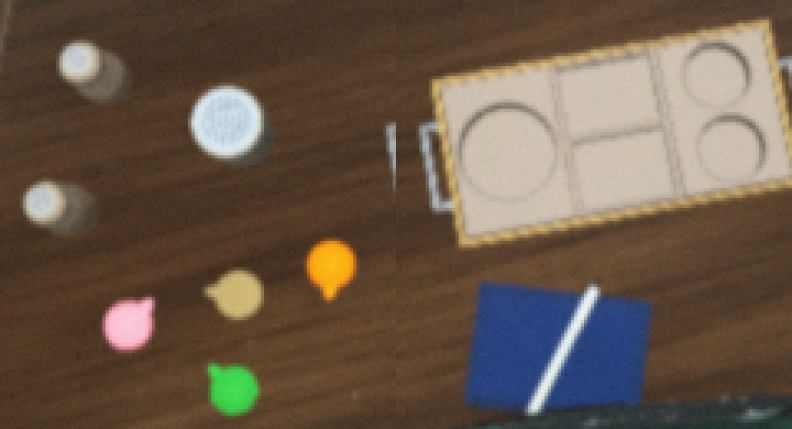

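View pics/c2.png

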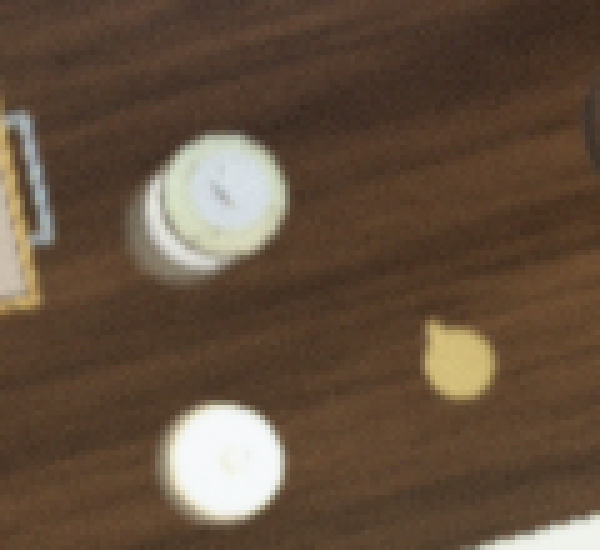

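The crops confirm the choice: gold milks at (227.7,234.4) and (472,212.6), dispenser top at (425,179), shaker domes at (179,163.5) and (168.3,206). The cocoa has a flat sieve top and the bowl a white knob.

Run:
```python
import pickle; from h import *
np.set_printoptions(precision=4,suppress=True)
c=pickle.load(open("top.pkl","rb"))
A=lambda x,y:(155+x/3.3-.35,145+y/3.3-.35)
B=lambda x,y:(265+(x-396)/3.3-.35,145+y/3.3-.35)
C=lambda x,y:(380+x/5-.4,140+y/5-.4)
for n,p,z in [("sh1",A(79,61),.086),("sh2",A(44,201),.086),("cocoa",A(227,122),.074),("milka",A(240,295),.019),("taba",A(208,291),.019),("pink",A(128,326),.019),("green",A(234,391),.019),("orange",A(331,265),.019),
 ("disp",C(225,195),.135),("milkb",C(460,363),.019),("tabb",C(432,323),.019),("bowl",C(224,461),.05),
 ("well1",B(508,151),.031),("wfar",B(716,75),.031),("wnear",B(731,147),.031)]+[("corner",B(*q),.028) for q in((433,80),(768,22),(792,182),(462,245))]:
    print(n,ray(c,*p,z)[:2])
print(sensors.current_tcp_rot(),sensors.current_grip_width(),sensors.current_time())
from scipy.spatial.transform import Rotation as Ro
print(Ro.from_quat(sensors.current_tcp_rot()).as_matrix())
```

```text
sh1 [0.5717 0.3923]
sh2 [0.4569 0.415 ]
cocoa [0.5241 0.2732]
milka [0.3859 0.2693]
taba [0.3892 0.2963]
pink [0.3596 0.3623]
green [0.3057 0.2718]
orange [0.4115 0.1933]
disp [ 0.5238 -0.257 ]
milkb [ 0.4497 -0.4169]
tabb [ 0.4725 -0.4019]
bowl [ 0.3919 -0.2736]
well1 [0.5079 0.0719]
wfar [ 0.5746 -0.1055]
wnear [ 0.5122 -0.1177]
corner [0.5695 0.1368]
corner [ 0.6221 -0.1512]
corner [ 0.4828 -0.1697]
corner [0.428 0.11 ]
[ 0.9879  0.1553  0.     -0.0005] 0.996658295866257 0.1
[[ 0.9518  0.3067 -0.0001]
 [ 0.3067 -0.9518  0.001 ]
 [ 0.0002 -0.0009 -1.    ]]
```

```bash
cat >> h.py <<'E'
from scipy.spatial.transform import Rotation as Ro
YAW=.185; CAD=np.array([.5256,-.0185])
def caddy(x,y): c,s=np.cos(YAW),np.sin(YAW); return CAD+[c*x-s*y,s*x+c*y]
def Q(psi): return (Ro.from_euler('z',psi)*Ro.from_quat([1,0,0,0])).as_quat().tolist()
def best(p,psi):   # of the two equal grasps the one with less wrist turning
    q0=np.array(sensors.current_q()); o=[]
    for k in(0,np.pi,-np.pi):
        s=env.solve_ik(list(p),Q(psi+k))
        if s is not None: o.append((np.abs(np.array(s)-q0).max(),psi+k))
    return Q(min(o)[1])
def over(xy,z,psi): p=[*map(float,xy),z]; env.goto(p,best(p,psi))
def line(xy,z,v=.15): env.move_l([*map(float,xy),z],vel=v)
def st(t): print(t,"t%.1f"%sensors.current_time(),"w%.3f"%sensors.current_grip_width(),"F",np.round(sensors.current_ft_force(),1),"g%.1f"%sensors.current_gripper_force(),np.round(sensors.current_tcp_pos(),4))
E
python3 - <<'E'
from h import *
import pickle
over((.5238,-.257),.28,YAW); st("above")
c=read_camera("wrist"); save(c,"pics/w1.png"); pickle.dump(c,open("w1.pkl","wb"))
print(proj(c,[[.5238,-.257,.135],[*caddy(32.5e-3,-.094),.031],[*caddy(-32.5e-3,-.094),.031]]))
E
```

```text
above t1.7 w1.005 F [-0.  -0.6 -0.2] g0.0 [ 0.5233 -0.2577  0.2799]
[[317.49331121 187.71396349]
 [206.05439297 105.13992515]
 [211.9500134  156.67263663]]
```

View pics/w1.png

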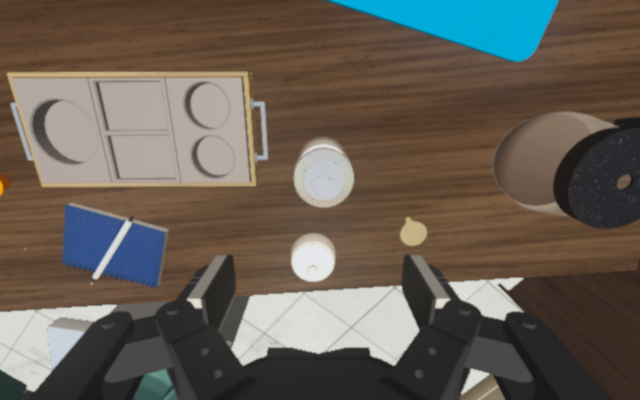

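The wrist view shows the dispenser top at (324,177), the wells at (207,105) and (214,156), which agree with the map, and milk b at (413,234).

Run:
```python
from h import *
import pickle
c=pickle.load(open("w1.pkl","rb"))
R=cv2.Rodrigues(np.array(c["rvec"],float))[0]; print(-R.T@np.array(c["tvec"]).ravel(),c["fx"],R[2])
for n,u,v,z in(("d",324,177.5,.135),("d97",324,177.5,.12),("mb",413.5,234,.019),("bowl",313,257,.045),("w",207.5,105,.031),("w",214,156,.031),("w1",66,131,.031)): print(n,ray(c,u,v,z))
print(caddy(0,.094))
t=pickle.load(open("top.pkl","rb"))
g=cv2.cvtColor(t["frame"],cv2.COLOR_RGB2BGR)
for n,p in (("d",[.5238,-.257]),("d2",ray(c,324,177.5,.135)[:2])):
  print(n,proj(t,[[*p,.135],[*p,0]]), proj(c,[[*p,.135],[*p,0]]))
```

```text
[ 0.60230118 -0.24266273  0.41526678] 290.7855932649909 [-0.30761466 -0.05859844 -0.94970493]
d [ 0.53531181 -0.26140218  0.135     ]
d97 [ 0.53172651 -0.26240513  0.12      ]
mb [ 0.44710899 -0.41706172  0.019     ]
bowl [ 0.39594721 -0.27422729  0.045     ]
w [ 0.57533903 -0.1066909   0.031     ]
w [ 0.51234433 -0.1194794   0.031     ]
w1 [0.50966144 0.07049712 0.031     ]
[0.50830903 0.07389601]
d [[424.61044053 178.59452337]
 [413.08580586 187.16839687]] [[317.49331121 187.71396349]
 [317.60158434 162.05871955]]
d2 [[426.17944158 174.21916568]
 [414.50352481 183.2446461 ]] [[324.         177.5       ]
 [322.10419628 154.78958447]]
```

Run:
```python
from h import *
D=(.5285,-.2645)
line(D,.107,.12); st("down"); effector.set_gripper(0.0); st("grip")
line(D,.16,.1); st("lift")
if sensors.current_grip_width()>.3:
    line(D,.28); save(read_camera("scene"),"pics/s1.png")
    W=caddy(0,.094); line(W,.28); st("over well")
    save(read_camera("wrist"),"pics/w2.png")
```

```text
down t3.4 w0.999 F [-0.3  0.4 -0.9] g0.0 [ 0.5287 -0.2646  0.1076]
grip t3.7 w0.711 F [-0.6  4.  12.4] g61.9 [ 0.529  -0.2645  0.1082]
lift t4.4 w0.711 F [-1.   1.  -5.2] g65.7 [ 0.5282 -0.2643  0.1593]
over well t7.8 w0.707 F [ 0.6 -0.4 -4.6] g65.8 [0.5084 0.0735 0.28  ]
```

View pics/w2.png

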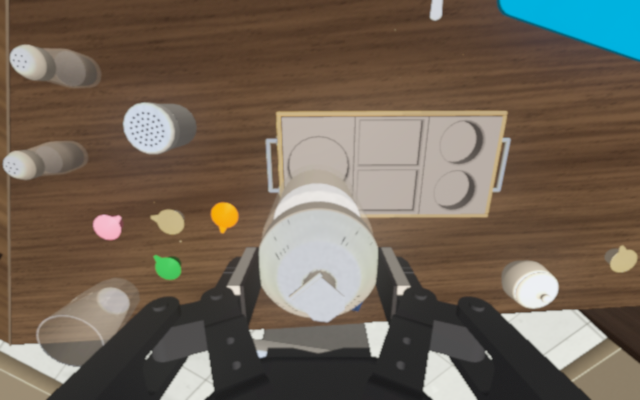

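The wrist view shows the dispenser upright between the pads, at about (319,265). The well is at (318,163). I'm lowering it while watching the wrist force.

Run:
```python
from h import *
W=caddy(0,.094); line(W,.155,.15); st("a")
f0=sensors.current_ft_force()[2]
for z in np.arange(.148,.1165,-.004):
    line(W,float(z),.06); f=sensors.current_ft_force()
    if f[2]-f0>6: break
st("seat"); effector.set_gripper(1.0); st("open"); line(W,.26,.2)
over((.5717,.3923),.26,YAW+.0)
c=read_camera("wrist"); save(c,"pics/w3.png"); import pickle; pickle.dump(c,open("w3.pkl","wb")); st("shaker")
print(proj(c,[[.5717,.3923,.09],[.4569,.415,.09],[*W,.146],[*W,.031]]))
```

```text
a t8.8 w0.709 F [-0.3 -0.8 -3.7] g65.8 [0.5087 0.0739 0.1557]
seat t10.9 w0.709 F [ 0.1  1.7 -4.4] g65.9 [0.5082 0.0739 0.1198]
open t11.2 w1.003 F [-0.5  0.4 -0.4] g0.0 [0.5085 0.0739 0.1202]
shaker t14.4 w1.003 F [-0.  -0.9  0.6] g0.0 [0.5718 0.3919 0.26  ]
[[318.29358644 181.9884733 ]
 [363.24919853  73.08778651]
 [-72.04290832  48.4636208 ]
 [ 55.81521165  66.75107538]]
```

View pics/w3.png

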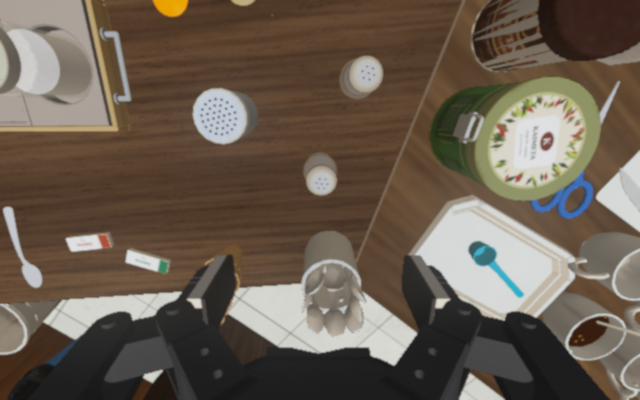

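The shaker domes are at (321,180) and (367,73), close to the map. The dispenser stands in its well at the left. A beaker of cutlery stands behind shaker 1, base at about (330,240), so I'm checking its clearance.

Run:
```python
from h import *
import pickle
c=pickle.load(open("w3.pkl","rb")); t=pickle.load(open("top.pkl","rb"))
for n,u,v,z in(("s1",321,180,.085),("s1base",320,160,.0),("s2",366.5,74,.085),("tumblerbase",330,235,0),("rim",332,270,.1)): print(n,ray(c,u,v,z))
print(ray(t,170,128,0), ray(t,168,118,.1))
for u,v in((178.5,163.2),(168,205.6)): print(ray(t,u,v,.082))
```

```text
s1 [0.57022333 0.39504629 0.085     ]
s1base [0.56390393 0.39317163 0.        ]
s2 [0.45652414 0.41894451 0.085     ]
tumblerbase [0.67176954 0.42876675 0.        ]
rim [0.66981111 0.42689018 0.1       ]
[0.69508641 0.44938156 0.        ] [0.69228754 0.42179457 0.1       ]
[0.57243567 0.39377949 0.082     ]
[0.45728627 0.4162773  0.082     ]
```

```bash
cat >> h.py <<'E'
def lower(W,z0,z1,step=.004,df=6):
    line(W,z0,.2); f0=sensors.current_ft_force()[2]; z=z0
    while z>z1+1e-4:
        z=max(z-step,z1); line(W,float(z),.08)
        if sensors.current_ft_force()[2]-f0>df: break
    st("seat")
E
python3 - <<'E'
from h import *
for P,x in(((.571,.394),.0325),((.457,.417),-.0325)):
    W=caddy(x,-.094)
    over(P,.2,YAW); line(P,.049,.15); effector.set_gripper(0.0); st("grip")
    if not .45<sensors.current_grip_width()<.6: print("bad grip"); break
    line(P,.27,.2); over(W,.27,YAW); st("over")
    lower(W,.09,.061); effector.set_gripper(.75); line(W,.22,.2); st("placed")
c=read_camera("wrist"); save(c,"pics/w4.png")
E
```

```text
grip t16.4 w0.409 F [-1.5  0.2  6.6] g59.4 [0.5713 0.3943 0.0498]
bad grip
```

View pics/w4.png

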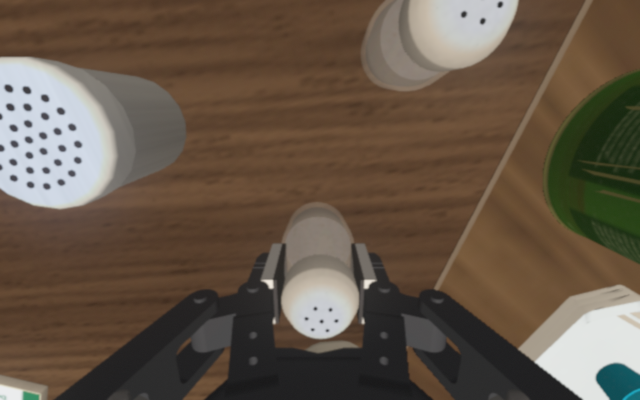

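The wrist view shows the shaker held centrally between the pads, at about (320,290). The width limit in my script was too strict, because the opening scale isn't linear. I'm continuing with a lift check.

Run:
```python
from h import *
P=(.571,.394); line(P,.27,.15); st("lift")
over(caddy(.0325,-.094),.27,YAW); st("over")
save(read_camera("wrist"),"pics/w5.png")
```

```text
lift t18.1 w0.410 F [ 1.5  0.4 -1.6] g59.1 [0.5708 0.3939 0.2693]
over t19.9 w0.404 F [ 0.4 -0.3 -0.8] g59.1 [ 0.5751 -0.1041  0.27  ]
```

View pics/w5.png

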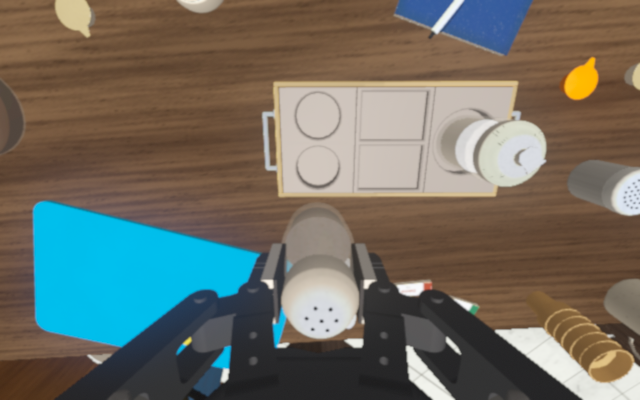

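The shaker is held upright, the wells are at (318,115) and (318,166), and the dispenser stands in its well at right. I'm placing this shaker, then the second.

Run:
```python
from h import *
W=caddy(.0325,-.094); lower(W,.09,.061); effector.set_gripper(.75); line(W,.24,.2); st("placed")
P=(.457,.417); W=caddy(-.0325,-.094)
over(P,.24,YAW); line(P,.046,.15); effector.set_gripper(0.0); st("grip")
line(P,.27,.2); st("lift")
if sensors.current_grip_width()>.3:
    over(W,.27,YAW); lower(W,.09,.058); effector.set_gripper(.75); line(W,.24,.2); st("placed")
    P=(.386,.269)
    over(P,.20,np.pi/2); c=read_camera("wrist"); save(c,"pics/w6.png"); st("milk"); import pickle; pickle.dump(c,open("w6.pkl","wb"))
    print(proj(c,[[*P,.019]]))
```

```text
seat t23.0 w0.406 F [ 0.1 -0.2 -1.2] g59.1 [ 0.5749 -0.1049  0.061 ]
placed t24.5 w0.751 F [-0.1 -0.8 -0.7] g0.0 [ 0.5745 -0.1048  0.239 ]
grip t28.2 w0.418 F [-1.8 -1.8  8.2] g59.1 [0.4573 0.4171 0.0469]
lift t29.5 w0.416 F [-0.9 -0.2 -1.6] g59.3 [0.4567 0.4168 0.269 ]
seat t34.5 w0.420 F [-0.2 -0.2  0.8] g59.7 [ 0.5112 -0.117   0.058 ]
placed t35.9 w0.749 F [ 0.6 -0.5  0.1] g0.0 [ 0.5106 -0.1167  0.2391]
milk t37.5 w0.751 F [-0.9 -0.5  0.3] g0.0 [0.3867 0.2684 0.2   ]
[[318.57119709 179.88439573]]
```

View pics/w6.png

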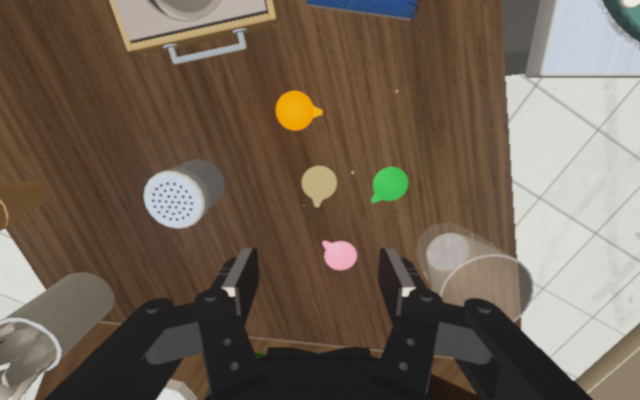

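Gold milk a is at (319,182), against a predicted (318.6,180), with its tab across the closing line. Green (390,184) and pink (341,255) are clear of the fingers.

Run:
```python
from h import *
P=(.386,.271); W=caddy(-.0325,0)
line(P,.06,.2); effector.set_gripper(.6); line(P,.011,.06); st("down"); effector.set_gripper(0.0); st("grip")
line(P,.2,.15); st("lift")
over(W,.2,YAW); c=read_camera("wrist"); save(c,"pics/w7.png")
```

```text
down t39.6 w0.598 F [-0.  -0.1  0.5] g0.0 [0.3862 0.2711 0.0112]
grip t39.9 w0.399 F [-2.6 -1.6 12.4] g58.4 [0.3863 0.2711 0.0118]
lift t41.3 w0.399 F [0.2 0.4 0. ] g59.6 [0.3857 0.2708 0.1993]
```

View pics/w7.png

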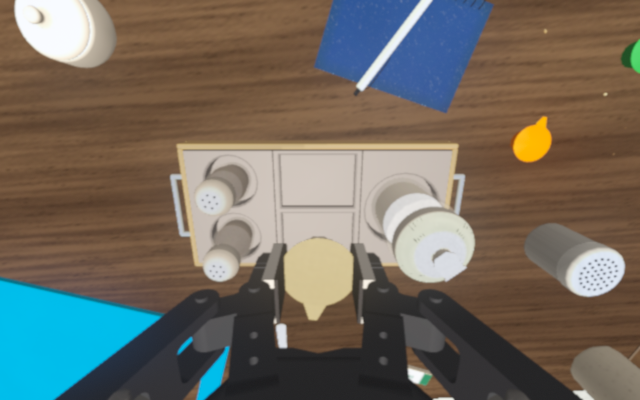

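Milk a is held level at (318,270). Both shakers and the dispenser stand in their wells. I'm placing it, then going to milk b.

Run:
```python
from h import *
W=caddy(-.0325,0); lower(W,.06,.0355,.004,4); effector.set_gripper(.55); st("open"); line(W,.25,.2)
P=(.448,-.417); over(P,.22,YAW)
line(P,.06,.2); line(P,.011,.06); effector.set_gripper(0.0); st("grip")
line(P,.2,.15); st("lift")
W=caddy(.0325,0); over(W,.22,YAW); c=read_camera("wrist"); save(c,"pics/w8.png")
```

```text
seat t45.2 w0.400 F [-0.4  0.5 -0.5] g59.6 [ 0.4937 -0.0245  0.0355]
open t45.4 w0.548 F [ 0.3 -0.3  0.2] g0.0 [ 0.4937 -0.0245  0.0355]
grip t50.3 w0.404 F [0.1 2.2 9.6] g58.8 [ 0.4482 -0.4173  0.012 ]
lift t51.8 w0.394 F [ 0.6  0.2 -0.3] g59.6 [ 0.4478 -0.4167  0.1992]
```

View pics/w8.png

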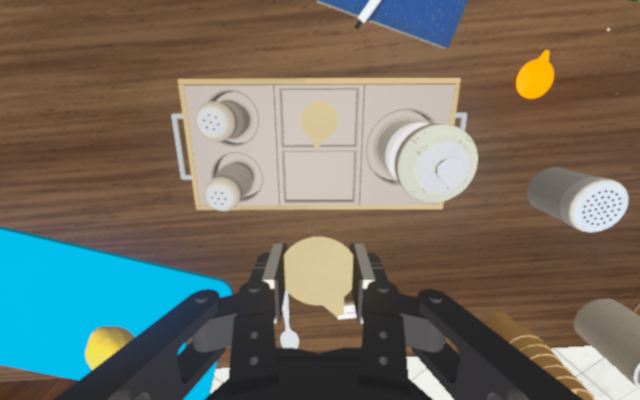

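Milk a lies in its pocket at (320,120), and milk b is held level at (318,270).

Run:
```python
from h import *
import pickle
W=caddy(.0325,0); lower(W,.06,.0355,.004,4); effector.set_gripper(.55); st("open"); line(W,.30,.2)
over(caddy(-.13,0),.33,YAW); st("end")
c=read_camera("wrist"); save(c,"pics/w9.png"); pickle.dump(c,open("w9.pkl","wb"))
for x,y,z in((.0325,0,.042),(-.0325,0,.042),(.0325,-.094,.101),(-.0325,-.094,.101),(0,.094,.146)): print(proj(c,[[*caddy(x,y),z]]))
```

```text
seat t56.0 w0.398 F [-0.3  0.1  0.5] g59.6 [ 0.5576 -0.0125  0.0355]
open t56.3 w0.547 F [0.  0.9 0.7] g0.0 [ 0.5576 -0.0125  0.0355]
end t58.5 w0.550 F [ 0.9 -0.2 -0.4] g0.0 [ 0.3979 -0.0425  0.33  ]
[[318.10285727 259.50397668]]
[[318.13402284 222.9121789 ]]
[[253.26381851 280.06496843]]
[[250.02387822 239.41099745]]
[[392.13514698 278.51527656]]
```

View pics/w9.png

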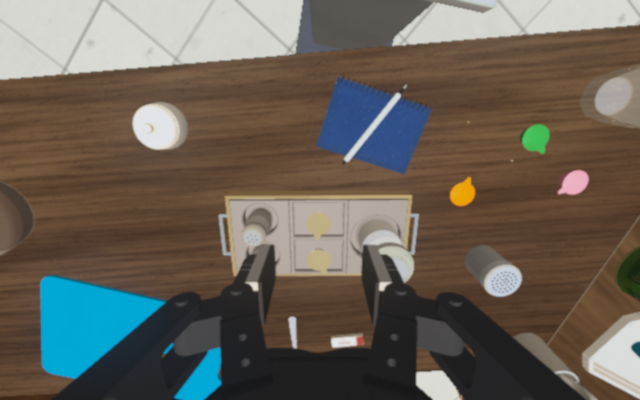

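Both milks are in their pockets at (318,222) and (318,260), and the bowl (159,127) and cocoa (495,272) stand where they were. I'll use the last look for a top-camera check with the target centres overlaid.

Run:
```python
from h import *
env.goto([.161,-.5,.239],best([.161,-.5,.239],.31))
c=read_camera("top"); f=cv2.cvtColor(c["frame"],cv2.COLOR_RGB2BGR)
k=6; g=cv2.resize(f[140:225,270:395],None,fx=k,fy=k,interpolation=3)
def circ(x,y,z,r,col):
    a=np.linspace(0,2*np.pi,60); C=caddy(x,y)
    p=proj(c,np.c_[C[0]+r*np.cos(a),C[1]+r*np.sin(a),0*a+z]); p=((p-[270,140]+.5)*k).astype(int)
    cv2.polylines(g,[p],True,col,1)
for x in(.0325,-.0325): circ(x,-.094,.08,.018,(0,0,255)); circ(x,-.094,.031,.028,(0,255,0)); circ(x,0,.042,.0195,(0,0,255))
circ(0,.094,.108,.034,(0,0,255)); circ(0,.094,.031,.041,(0,255,0))
cv2.imwrite("pics/t2.png",g); st("end")
```

```text
end t60.5 w0.553 F [0.1 0.6 0.4] g0.0 [ 0.1618 -0.4996  0.2392]
```

View pics/t2.png

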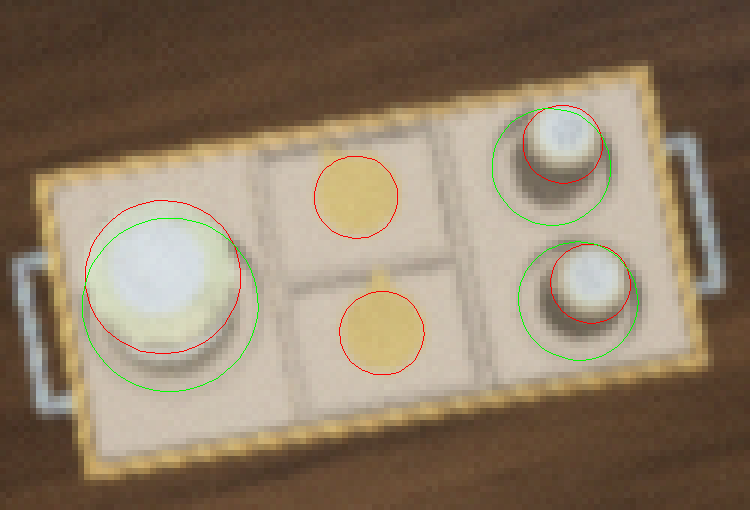

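Both milks, both shakers and the dispenser sit within about 3 mm of their target centres, fully down and upright.

```bash
python3 -c "
from h import *
print(ticket.sign_off())"
```

```text
the job is handed in; nothing more can be done
None
```

The caddy is laid up and handed in at about 60 s of robot time: the dispenser, both shakers and both milk portions look seated within about 3 mm of centre, and the bowl and cocoa shaker were left alone. The sign-off returned no verdict.

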